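# Load the urgent sample tube into the red gravity chute

### The job

The capped sample tube lying on the bench is urgent: load it into the slanted chute with the red stop, cap end uphill. Lower it onto the upper half of the two rails, let go there (do not drop it from above), and let it slide down by itself until its foot rests against the red stop; do not push it or guide it down. Leave the tube that stands on the bench where it is.

Things in the scene. Friction and masses are not known exactly. Their poses are not given: they have to be found in the camera images.
- tube_center (a point): Centre of the target: white sample tube with turquoise screw cap, lying on the bench, 100 mm long, body 28 mm, cap 30 mm in diameter, about 40 g. The point is on its axis, half-way along, 15 mm above the bench. x axis: along the tube towards the cap end (last 22 mm); z axis up at the start.
- red_rest (a point): Resting place of the tube's centre in the fixed chute with RED stop and foot plate: a groove between two slippery rails rising 22 degrees. x axis: along the rails, uphill; z: square to them, upwards; y: level, across. A tube on the rails has its centre at y = z = 0. Stop face at x = -0.050, upper half from x = 0.07, let go near x = 0.11, rails end at 0.190 (a tube's centre to 0.14).
- blue_rest (a point): The same point and axes in a like chute with BLUE stop and foot plate: not to be used. Both chutes: steel rods 6 mm thick, 18 mm apart, on posts; within 45 mm below the upper half nothing is wider than 24 mm, so fingers pass down both sides of the tube. Stop 46 mm wide, its top 34 mm above the rods' axes, the tube's axis 15 mm above them. Foot plate 250 x 64 x 12 mm on the bench.
- standing_center (a point): Centre, half-way up, of another tube of the same kind that stands upright on the bench (30 mm in diameter, 99 mm high): leave it standing where it is.
Mind the look-alikes: they are no part of the job. What is shaped like the part that bears tube_center but green or yellow is not meant.

How it is judged (in metres and radians):
On the way:
1. the tube is on, or just over, the upper half of the red chute's rails, in line with them, cap end uphill (x of tube_center in the frame of red_rest between 0.06 and 0.17 m and y of tube_center in the frame of red_rest between -0.015 and 0.015 m and z of tube_center in the frame of red_rest between -0.01 and 0.025 m and angle between the x axis of tube_center and the x axis of red_rest, either way round below 0.35 rad and angle between tube_center's own x axis and vertical below 1.5 rad), for 0.02 s.
At the end, for the whole second after the job is handed in: The tube lies at rest between the rails of the red chute, cap end uphill, its foot against the stop: its centre within 12 mm of red_rest and its axis within 10 degrees of the rails (distance between tube_center and red_rest below 0.012 m and angle between the x axis of tube_center and the x axis of red_rest, either way round below 0.17 rad and angle between tube_center's own x axis and vertical below 1.4 rad and linear speed of tube below 0.02 m/s); the robot touches nothing.
It fails at once if the fingers touch the tube in the lower part of the red chute (centre less than 40 mm from its resting place) (distance between tube_center and red_rest below 0.04 m and contact force between the fingers and tube above 0.3 N).
It fails at once if the tube is dropped: out of the fingers more than 30 mm above the rails (z of tube_center in the frame of red_rest above 0.03 m and height (world z) of tube_center above 0.05 m and contact force between the fingers and tube below 0.01 N).
It fails at once if the standing tube is moved by more than 30 mm or tipped (distance of standing_center from where it was at the start of the episode above 0.03 m or angle between standing_center's own z axis and vertical above 0.3 rad).
It also fails if it takes over 35 s, if anything falls off the work surface, if the arm or the gripper's body presses on something with over 40 N, if the wrist force passes 120 N, or if a joint passes its speed limit or range.

### The arm

A 7-joint arm with a two-finger parallel gripper is mounted at the origin on the work surface; the furniture and walls round the work are solid. World frame = base frame: x ahead of the robot, y to its left, z up, the work surface at z = 0. Lengths are in mm, angles in rad, forces in N, time in s.
With the tool pointing down it reaches from about 400 to 875 mm from the base axis. Payload 6.5 kg.
Tool frame: the origin (TCP) lies on the centre line of the jaws, within the pads' length; the fingertips stand 8 mm ahead of it and the grasp point (between the pads) lies 11 mm behind it; z points along the fingers, y is the line along which they close (so a half turn about z gives the same grasp; the last joint's range is limited). The gripper opens to 85 mm and grips with 20 to 120 N. Pads are 22 mm wide; open, the fingers measure 114 mm over their backs; the gripper's body (76 mm by 85 mm) begins 54 mm behind the grasp point. The pads swing forward as they close: fully open they stand 13 mm farther back than shut.
Start: joints at [-1.198, 0.536, -0.004, 1.538, 0.003, 1.067, -0.071], TCP at [276.149, 588.415, 239.29] pointing down, gripper open.
Joint ranges: [-2.7, 2.7], [-0.37, 2.16], [-1.27, 1.26], [0.24, 2.4], [-1.31, 4.45], [0.19, 1.91], [-2.76, 2.76]. Speed limits (rad/s): [2.39, 2.39, 3.14, 3.14, 3.14, 3.14, 3.14].

### API

Orientations are given as a unit quaternion [x, y, z, w].
In Python, from plant import monitor, vision, ctrl gives the robot as it stands. The module is installed in compiled form; this text tells all that it offers.
- The arm moves only by the tool jog_arm, never from a script. Its argument "increments" is a list of rows, each an object with "translation": the shift along the tool's x, y, z in m, a list of three; "rotation": the turn, a rotation vector about the tool's x, y, z in degrees, a list of three. A call has 1 to 8 rows; each row shifts and turns the commanded pose from where the row before left it, along the tool's axes as they then stand; what a row does not reach is not made up. A row lasts 1/8 s, in which the tool goes at most 62.5 mm and 10.7 degrees, less where a joint would pass 70% of its speed; a pose out of reach is approached as far as the arm can. A call is refused whole if a number of a shift passes 0.0625 or a number of a turn 10.7, either way. A call with a gripper value outside its range is refused whole. "hand" is the finger opening in m, from 0 to 0.0854, set as the call begins (left out, the last holds). The fingers move at their own pace and stop on an object; "squeeze" is the grip in N (left out, the last holds). Time passes only in rows, so rows that do not move let the fingers close. It gives the time, the measured TCP pose, the force, the opening and the grip force at its end, in the units of the state.
- monitor.get_state(): the state, without advancing time (a new reading comes with each control period).
- vision.snapshot(name): name is "scene" or "side" or "wrist"; returns (picture, depth): 400x640x3 uint8, red, green, blue; 400x640 float32, mm along the optical axis (not along the pixel's ray), 0 where there is no reading.
- vision.calibration(name): a dict with "fovy" (degrees; the focal length in pixels is half the picture's height over the tangent of half this angle, whatever the lens; pixels are square), "cx", "cy" (the principal point, pixels), "distortion" ([k1, k2, p1, p2, k3] as OpenCV has them; the pictures are not rectified), "R" (3x3) and "t" (3): a world point X has camera coordinates R X + t. Camera axes: x right, y down, z forward; pixel columns grow to the right and rows downward; lengths in mm; the calibration is good to about 2 mm. A picture is of the moment at which its call begins: read the wrist's pose just before it. calibration takes no time and is no camera call; for the wrist camera it gives the pose at the moment of the call.
- ctrl.finish_job(): hands the job in; it is judged then, once.
The state is a dict: "time": time; "qpos": joint angles; "dq": joint speeds; "effort": joint torques, N m; "eef_pos": TCP position; "eef_rot": TCP orientation; "wrist_force": force on the tool from outside, world axes, zero at the start; "torque": the same for the moment, N m; "grip_width": finger opening in mm; "finger_force": force on a finger pad.
Only numpy, scipy, OpenCV 4.12 (cv2) and the standard library are available. Lean on these libraries where they do the work, as an engineer would, in place of code of your own. Each camera call takes 0.05 s, during which the arm holds its last target. There are 200 camera calls.

## Working session

There is one attempt and no reset: what is moved stays moved. The work goes in short steps, Python scripts to look and compute and a tool call to move; the robot and the scene stay as the last step left them, time stands still between calls to the robot, and variables do not carry over. Pictures are saved under pics/ and viewed, at most 10 in all, crops included, and the job is handed in when it is done.

Besides the shell and the picture viewer there is one more tool, called after "Emit:" by a JSON object that holds its "name" and its "arguments". jog_arm: Moves the arm, as the interface text tells. Its arguments: {"type":"object","properties":{"increments":{"type":"array","items":{"type":"object","properties":{"translation":{"type":"array","items":{"type":"number"}},"rotation":{"type":"array","items":{"type":"number"}}}}},"hand":{"type":"number"},"squeeze":{"type":"number"}},"required":["increments"]}

```bash
mkdir -p pics; cat > h.py <<'E'
import numpy as np, cv2
from plant import monitor, vision, ctrl
from scipy.spatial.transform import Rotation as Ro
def K(c):
    f=200/np.tan(np.radians(c["fovy"])/2); return np.array([[f,0,c["cx"]],[0,f,c["cy"]],[0,0,1]])
def arr(c): return np.array(c["R"]).reshape(3,3),np.array(c["t"]).ravel()
def points(c,uv,d):  # pixels + depth -> world
    n=cv2.undistortPoints(np.float64(uv).reshape(-1,1,2),K(c),np.array(c["distortion"],float)).reshape(-1,2)
    R,t=arr(c); P=np.c_[n,np.ones(len(n))]*np.asarray(d).reshape(-1,1); return (P-t)@R
def plane(c,uv,z):
    n=cv2.undistortPoints(np.float64(uv).reshape(-1,1,2),K(c),np.array(c["distortion"],float)).reshape(-1,2)
    R,t=arr(c); d=np.c_[n,np.ones(len(n))]@R; o=-R.T@t; return o+d*((z-o[2])/d[:,2])[:,None]
def proj(c,X):
    R,t=arr(c); return cv2.projectPoints(np.float64(X).reshape(-1,1,3),cv2.Rodrigues(R)[0],t,K(c),np.array(c["distortion"],float))[0].reshape(-1,2)
E
python3 - <<'E'
from h import *
s=monitor.get_state(); print(s)
for n in ("scene","side","wrist"):
    c=vision.calibration(n); p,d=vision.snapshot(n); np.savez(f"{n}0.npz",p=p,d=d,c=c)
    cv2.imwrite(f"pics/{n}0.png",p[:,:,::-1]); R,t=arr(c); print(n,c["fovy"],c["distortion"],-R.T@t,R[2], (d>0).mean())
E
```

```text
{'time': 0.0, 'qpos': array([-1.19822914,  0.5371912 , -0.00446002,  1.53889268,  0.00257874,
        1.06727183, -0.07120047]), 'dq': array([ 0.00178335,  0.00044384, -0.000796  ,  0.00023542, -0.00109545,
       -0.00074996, -0.00108402]), 'effort': array([-3.72394970e-04, -5.83414292e+01,  1.04816671e+00, -2.59108740e+01,
        1.22514585e-02,  9.37677833e-03,  1.68205247e-05]), 'eef_pos': array([275.86876794, 587.86452215, 238.38901184]), 'eef_rot': array([ 2.17589088e-01,  9.76040069e-01, -8.67095307e-04, -1.42449787e-04]), 'wrist_force': array([-0.48311843, -0.37070333,  0.34020131]), 'torque': array([ 0.03937476,  0.00115783, -0.00696969]), 'finger_force': 0.0, 'grip_width': 85.53769874778531}
scene 46.93979462055374 [-0.00046034  0.          0.          0.          0.        ] [  69.84742668 -693.10732119  650.78198733] [ 0.3942694   0.75534397 -0.5234569 ] 0.99608984375
side 50.07756266627071 [-0.06648039  0.          0.          0.          0.        ] [ 521.21862245 -618.59367408  442.5054911 ] [-0.01127418  0.89954024 -0.4366924 ] 0.99605078125
wrist 60.16675353903433 [0.00056195 0.         0.         0.         0.        ] [208.7412613  618.95635694 373.54544732] [ 0.26148691 -0.12382357 -0.95723159] 0.99615234375
```

View pics/scene0.png

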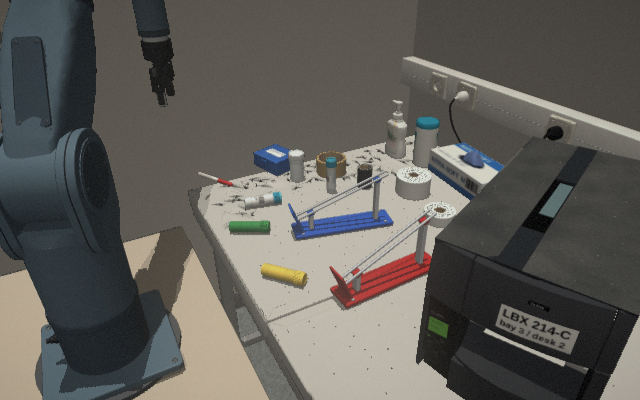

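View pics/side0.png

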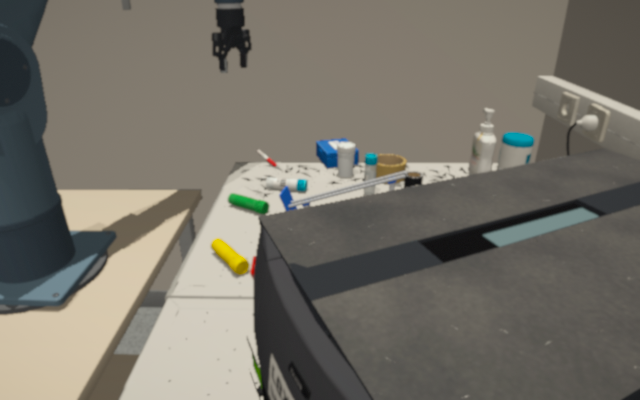

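The scene view shows these white or turquoise-capped candidates:
- the lying tube with a turquoise cap at (262,200)
- the standing tube at (331,175), which must stay where it is
- a green look-alike at (250,227) and a yellow one at (284,275)
- a large jar at (426,140)

The lying white tube fits the description. The red chute runs from its stop at (338,285) to about (440,212), close to the printer. The blue chute is at (340,210). The side view shows the lying tube at (287,184), but the printer hides the red chute. I'll confirm with a crop and measure.

```bash
python3 - <<'E'
from h import *
z=np.load("scene0.npz",allow_pickle=True); p,d,c=z["p"],z["d"],z["c"].item()
cv2.imwrite("pics/crop1.png",cv2.resize(p[150:310,190:450,::-1],None,fx=3,fy=3,interpolation=cv2.INTER_CUBIC))
v,u=np.mgrid[:400,:640]; W=points(c,np.c_[u.ravel(),v.ravel()],d.ravel()).reshape(400,640,3)
np.save("W.npy",W); hsv=cv2.cvtColor(p,cv2.COLOR_RGB2HSV)
for y,x in [(205,262),(200,276),(250,250),(300,300),(280,400)]: print((x,y),p[y,x],hsv[y,x],W[y,x].round(1))
m=cv2.inRange(hsv,(85,90,60),(100,255,255)); n,l,st,ce=cv2.connectedComponentsWithStats(m)
for i in range(1,n):
    if st[i,4]>15: print("turq",st[i],W[l==i].min(0).round(),W[l==i].max(0).round())
m=cv2.inRange(hsv,(0,150,80),(8,255,255))|cv2.inRange(hsv,(172,150,80),(180,255,255)); n,l,st,ce=cv2.connectedComponentsWithStats(m)
for i in range(1,n):
    if st[i,4]>15: print("red",st[i],np.percentile(W[l==i],[2,50,98],axis=0).round())
E
```

```text
(262, 205) [95 92 87] [19 21 95] [429.5 327.5   1.2]
(276, 200) [56 90 97] [ 95 108  97] [463.9 308.8  16.5]
(250, 250) [190 186 172] [ 23  24 190] [3.284e+02 1.533e+02 1.000e-01]
(300, 300) [191 187 173] [ 23  24 191] [356.4 -56.2   1.1]
(400, 280) [179  58  56] [  0 175 179] [ 560.2 -116.2   13.9]
turq [416 116  24  13 252] [932. 276. -29.] [1272.  703.  149.]
turq [326 157  10  11  97] [616. 290.  81.] [646. 319. 103.]
turq [273 192   9  11  73] [458. 304.   9.] [480. 329.  33.]
red [218 179  14   6  37] [[365. 465.   8.]
 [377. 491.  12.]
 [389. 511.  15.]]
red [419 217   7   5  21] [[626. -86. 121.]
 [631. -82. 124.]
 [639. -78. 127.]]
red [ 346  252   86   54 1414] [[ 443. -123.   10.]
 [ 559.  -95.   13.]
 [ 659.  -60.   16.]]
red [330 267  12  13  17] [[ 180. -509.   75.]
 [ 417.  -90.   76.]
 [ 418.  -76.  467.]]
red [352 269   7   5  20] [[460. -95.  54.]
 [465. -89.  57.]
 [471. -86.  60.]]
red [347 282   5   6  20] [[ 440. -103.   11.]
 [ 461.  -76.   13.]
 [ 468.  -72.   38.]]
red [331 286   7   6  18] [[422. -75.  11.]
 [428. -70.  13.]
 [437. -66.  15.]]
red [350 289   5   6  20] [[ 438. -116.   11.]
 [ 455.  -96.   13.]
 [ 459.  -90.   32.]]
```

View pics/crop1.png

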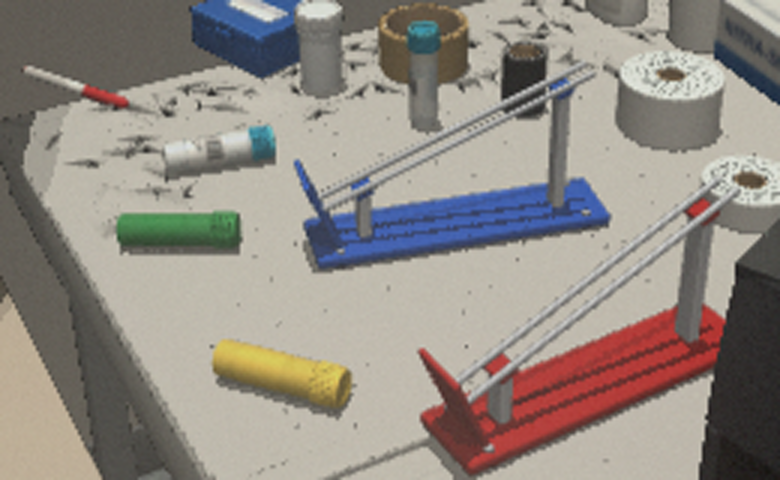

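View pics/wrist0.png

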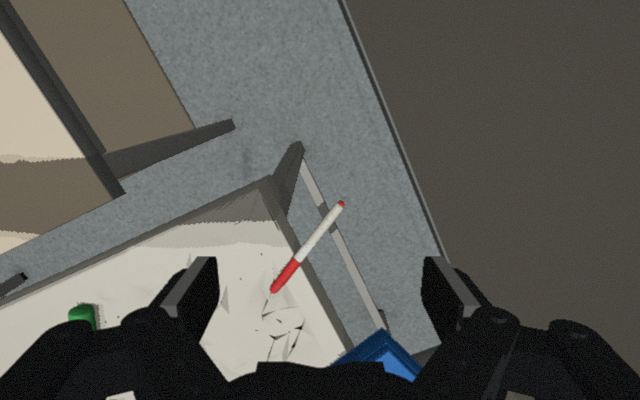

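The crop confirms it: the lying white tube has its turquoise cap towards larger x (crop (260,143)), and the red chute rises from its stop at crop (440,390) to (720,195). The wrist view shows only a pen overhanging the bench edge, so I'll stay clear of that. Next I'll estimate the geometry from depth.

```bash
python3 - <<'E'
from h import *
z=np.load("scene0.npz",allow_pickle=True); p,c=z["p"],z["c"].item(); W=np.load("W.npy"); hsv=cv2.cvtColor(p,cv2.COLOR_RGB2HSV)
v,u=np.mgrid[:400,:640]
# lying tube
m=(u>238)&(u<285)&(v>188)&(v<212)&(W[...,2]>6)&(W[...,2]<40)
P=W[m]; print(len(P),P.min(0).round(1),P.max(0).round(1))
r=cv2.minAreaRect(np.float32(P[:,:2])); print("rect",r); q=P[:,:2]-P[:,:2].mean(0); a=np.linalg.svd(q,full_matrices=False)[2][0]; a*=np.sign(a[0]); s=q@a; n=np.array([-a[1],a[0]])
print("pca",P[:,:2].mean(0),a,np.percentile(s,[0,1,50,99,100]),np.percentile(q@n,[0,2,98,100]), "top z",np.percentile(P[:,2],[90,99]))
# chutes
for nm,lo,hi,box in (("red",(0,120,60),(8,255,255),(325,445,200,310)),("blue",(105,120,40),(125,255,255),(285,400,165,245))):
    b=(u>box[0])&(u<box[1])&(v>box[2])&(v<box[3])
    k=(cv2.inRange(hsv,lo,hi)>0)&b&(abs(W[...,2]-12.5)<3); X=plane(c,np.c_[u[k],v[k]],12)[:,:2]
    print(nm,"plate",cv2.minAreaRect(np.float32(X)),len(X))
    g=b&(hsv[...,1]<60)&(W[...,2]>25); Q=W[g]
    r0=np.median(X,0); Q=Q[np.linalg.norm(Q[:,:2]-r0,axis=1)<220]
    print("rod pts",len(Q)); np.save(nm+"rod.npy",Q)
    # plane of rods: robust line in (along, z)
    R=cv2.fitLine(np.float32(Q),cv2.DIST_HUBER,0,.01,.01).ravel(); print("line",R, "elev",np.degrees(np.arcsin(R[2])),np.degrees(np.arctan2(R[1],R[0])))
# standing
m=(u>318)&(u<345)&(v>150)&(v<200)&(W[...,2]>20)&(W[...,0]<660)&(W[...,0]>590); print("stand",W[m].min(0),W[m].max(0))
# printer extents
m=(u>425)&(v>140)&(W[...,2]>20)&(W[...,1]<0); print("printer",np.percentile(W[m],[1,50,99],axis=0).round())
E
```

```text
384 [368.5 304.3   6.1] [488.  380.2  33.2]
rect ((427.4096984863281, 345.2330322265625), (69.26317596435547, 113.51581573486328), 82.99658966064453)
pca [430.58189263 322.74359814] [ 0.97298644 -0.23086228] [-63.66501218 -59.05026829   0.1174147   49.74533857  50.37150863] [-10.45405684  -8.14219812  14.88867347  61.84108131] top z [29.72048447 31.49301055]
red plate ((546.1056518554688, -90.15156555175781), (249.704833984375, 66.01417541503906), 2.9208624362945557) 1756
rod pts 1174
line [ 9.5217884e-01  7.0679359e-02  2.9725406e-01  5.3197125e+02
 -9.5166115e+01  8.4329453e+01] elev 17.29275 4.245227
blue plate ((566.3375854492188, 131.03543090820312), (65.24879455566406, 247.06817626953125), 75.40843200683594) 1082
rod pts 1147
line [ 6.4843875e-01  7.3982662e-01 -1.7939825e-01  6.2972260e+02
  1.9166231e+02  7.1376114e+01] elev -10.334711 48.766277
stand [616.27915217 289.05735784  20.30771346] [659.30420775 419.46347768 102.81639844]
printer [[ 457. -525.   41.]
 [ 548. -386.  261.]
 [1215. -111.  268.]]
```

Measured so far: the tube is near (430,323) with its axis at about -13°, and the red plate is centred at (546,-90), heading about 3°. I'm moving above the tube for a wrist look.

Emit:
{"name": "jog_arm", "arguments": {"increments": [{"translation":[-0.042,-0.029,0]},{"translation":[-0.042,-0.029,0]},{"translation":[-0.042,-0.029,0]},{"translation":[-0.042,-0.029,0]},{"translation":[-0.042,-0.029,0]},{"translation":[-0.042,-0.029,0]},{"rotation":[0,0,-6]},{"rotation":[0,0,-6]}], "hand": 0.0854}}

```text
invalid input at $.increments[0]: expected keys translation, rotation
```

```bash
python3 - <<'E'
from h import *
W=np.load("W.npy"); v,u=np.mgrid[:400,:640]
m=(u>400)&(v>120)&(W[...,2]>30)&(W[...,2]<285)&(W[...,1]<-100)&(W[...,0]<900)
X=W[m]
for x in range(440,860,40):
    q=X[(abs(X[:,0]-x)<20)&(X[:,2]>230)]; print(x,len(q),q[:,1].max().round() if len(q) else None, np.percentile(q[:,1],98).round() if len(q) else None)
s=monitor.get_state(); c=vision.calibration("wrist"); p,d=vision.snapshot("wrist"); np.savez("wrist1.npz",p=p,d=d,c=c); cv2.imwrite("pics/wrist1.png",p[:,:,::-1]); print(s["time"],s["eef_pos"])
hsv=cv2.cvtColor(p,cv2.COLOR_RGB2HSV)
W=points(c,np.c_[u.ravel(),v.ravel()],d.ravel()).reshape(400,640,3)
t=cv2.inRange(hsv,(85,90,40),(100,255,255)); n,l,st,ce=cv2.connectedComponentsWithStats(t)
for i in range(1,n):
    if st[i,4]>100: print("turq",st[i],np.percentile(W[l==i],[2,50,98],axis=0).round(1).tolist())
m=(W[...,2]>8)&(W[...,2]<40)&(d>250); n,l,st,ce=cv2.connectedComponentsWithStats(np.uint8(m))
for i in range(1,n):
    if st[i,4]>300:
        P=W[l==i]; print("obj",st[i],p[l==i].mean(0).round(),cv2.minAreaRect(np.float32(P[:,:2])),np.percentile(P[:,2],[50,99]).round(1))
E
```

```text
440 0 None None
480 3078 -281.0 -292.0
520 4361 -261.0 -278.0
560 4728 -244.0 -263.0
600 3262 -226.0 -242.0
640 2788 -208.0 -225.0
680 2365 -191.0 -206.0
720 2013 -174.0 -189.0
760 1766 -156.0 -172.0
800 1469 -139.0 -152.0
840 1278 -120.0 -134.0
0.15 [275.99295237 588.0000417  238.63883566]
obj [ 467    0  114  323 5088] [76. 73. 66.] ((385.57073974609375, 779.3514404296875), (2.441946029663086, 386.7618103027344), 89.95584106445312) [24.8 39.7]
obj [ 269  201   75   93 1054] [180. 134. 128.] ((358.2576599121094, 528.2714233398438), (11.865721702575684, 143.02194213867188), 28.894136428833008) [11.5 13.8]
obj [ 67 305  29  25 386] [44. 88. 51.] ((323.0680236816406, 252.5945587158203), (38.82438659667969, 21.285646438598633), 14.374123573303223) [18.  27.5]
obj [ 337  331   85   45 1105] [15. 42. 73.] ((524.1516723632812, 557.9236450195312), (109.70245361328125, 54.92529296875), 60.40945053100586) [22.  39.5]
```

View pics/wrist1.png

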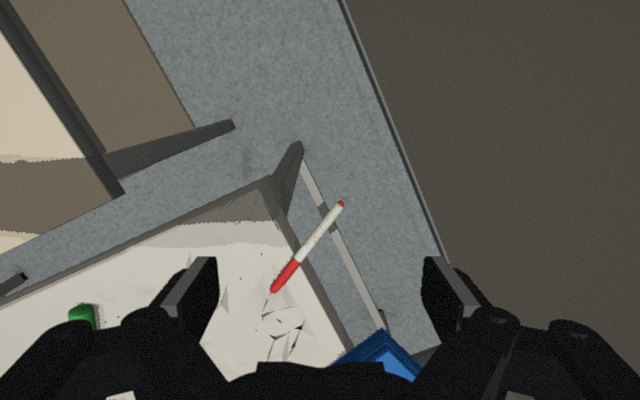

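The move was refused because every row needs both keys, so the picture shows the same view as before. The printer's nearest edge is at y≈-200 beside the chute, which leaves enough clearance. I'll send the move again.

Emit:
{"name": "jog_arm", "arguments": {"increments": [{"translation":[-0.042,-0.029,0],"rotation":[0,0,0]},{"translation":[-0.042,-0.029,0],"rotation":[0,0,0]},{"translation":[-0.042,-0.029,0],"rotation":[0,0,0]},{"translation":[-0.042,-0.029,0],"rotation":[0,0,0]},{"translation":[-0.042,-0.029,0],"rotation":[0,0,0]},{"translation":[-0.042,-0.029,0],"rotation":[0,0,0]},{"translation":[0,0,0],"rotation":[0,0,-6]},{"translation":[0,0,0],"rotation":[0,0,-6]}], "hand": 0.0854}}

```text
time: 1.2
eef_pos: [430.7, 323.0, 239.3]
eef_rot: [0.114, 0.994, -0.0, -0.0]
wrist_force: [-0.6, -0.3, 0.6]
grip_width: 85.4
finger_force: 0.0
```

```bash
python3 - <<'E'
from h import *
v,u=np.mgrid[:400,:640]
s=monitor.get_state(); c=vision.calibration("wrist"); p,d=vision.snapshot("wrist"); np.savez("wrist2.npz",p=p,d=d,c=c); cv2.imwrite("pics/wrist2.png",p[:,:,::-1]); print(s["time"],s["eef_pos"],s["eef_rot"])
hsv=cv2.cvtColor(p,cv2.COLOR_RGB2HSV)
W=points(c,np.c_[u.ravel(),v.ravel()],d.ravel()).reshape(400,640,3)
t=cv2.inRange(hsv,(85,90,40),(100,255,255)); n,l,st,ce=cv2.connectedComponentsWithStats(t)
for i in range(1,n):
    if st[i,4]>100: print("turq",st[i],np.percentile(W[l==i],[2,50,98],axis=0).round(1).tolist())
m=(W[...,2]>10)&(W[...,2]<40)&(d>250); n,l,st,ce=cv2.connectedComponentsWithStats(np.uint8(m))
for i in range(1,n):
    if st[i,4]>300:
        P=W[l==i]; print("obj",st[i],p[l==i].mean(0).round(),cv2.minAreaRect(np.float32(P[:,:2])),np.percentile(P[:,2],[50,99]).round(1))
E
```

```text
1.2 [430.70416944 323.03392372 239.28249346] [ 1.13546320e-01  9.93532701e-01 -7.19072312e-05 -3.06844126e-05]
turq [314 193  27  22 473] [[459.1, 308.3, 19.6], [469.6, 321.5, 28.4], [480.4, 335.7, 31.3]]
turq [336 355  24   9 134] [[615.4, 296.6, 80.4], [617.8, 307.8, 84.4], [623.4, 319.2, 91.1]]
obj [ 449    0  123   98 1312] [144. 103.  99.] ((359.5117492675781, 525.7489013671875), (11.312185287475586, 135.9613037109375), 28.9139347076416) [11.7 14. ]
obj [ 186   62   48  104 2888] [32. 77. 40.] ((354.7923278808594, 226.73187255859375), (29.91225242614746, 99.115478515625), 59.24631118774414) [26.5 30.7]
obj [   0  115   57   88 2753] [127. 115.  43.] ((354.0948791503906, 20.815288543701172), (26.674779891967773, 100.6010513305664), 40.3213005065918) [25.4 29.7]
obj [ 314  118   27   97 2466] [101. 115. 112.] ((432.6053466796875, 330.2346496582031), (28.270950317382812, 99.29126739501953), 76.7625503540039) [26.6 30.8]
obj [ 462  176  113  122 1978] [ 9. 26. 48.] ((539.734619140625, 499.5794982910156), (70.7712631225586, 142.34332275390625), 56.82052993774414) [26.9 39.7]
obj [ 156  208   61   60 1862] [29. 54. 98.] ((479.4036560058594, 155.79443359375), (63.04017639160156, 71.94979095458984), 76.27479553222656) [12.5 36.6]
obj [   0  253   47  109 2651] [124.  26.  24.] ((527.7379760742188, -72.33099365234375), (55.57810974121094, 150.2133026123047), 61.98866653442383) [12.4 14.1]
obj [199 300  27  78 953] [ 30.  66. 127.] ((617.9241333007812, 138.8952178955078), (29.442392349243164, 114.89820861816406), 76.2542724609375) [12.5 14.1]
obj [333 314  24  24 345] [65. 64. 59.] ((623.431640625, 307.6752014160156), (26.926578521728516, 12.74169921875), 80.99974060058594) [26.2 39.6]
obj [397 316  38  53 738] [54. 44. 27.] ((662.63232421875, 381.19573974609375), (15.530948638916016, 66.15364837646484), 46.64936447143555) [25.8 39.7]
```

View pics/wrist2.png

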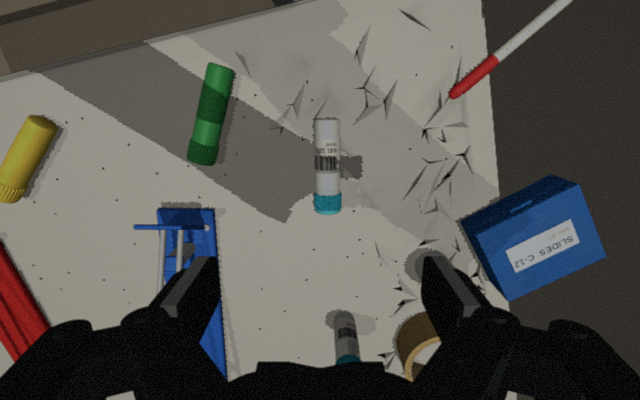

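The wrist view shows the target at (327,165) with its cap towards the bottom (327,203). Its centre measures (432.6,330.2), size 28×99 mm with the top at 31 mm and the axis at -13.2°, all consistent with the sizes given. I'm descending to grip it.

Emit:
{"name": "jog_arm", "arguments": {"increments": [{"translation":[0,0.0074,0.05],"rotation":[0,0,0]},{"translation":[0,0,0.05],"rotation":[0,0,0]},{"translation":[0,0,0.05],"rotation":[0,0,0]},{"translation":[0,0,0.04],"rotation":[0,0,0]},{"translation":[0,0,0.02],"rotation":[0,0,0]},{"translation":[0,0,0.01],"rotation":[0,0,0]},{"translation":[0,0,0.006],"rotation":[0,0,0]},{"translation":[0,0,0],"rotation":[0,0,0]}], "hand": 0.0854}}

```text
time: 2.25
eef_pos: [432.3, 331.3, 13.6]
eef_rot: [0.115, 0.993, 0.0, 0.0]
wrist_force: [-0.2, 0.8, 0.1]
grip_width: 85.1
finger_force: 0.0
```

Emit:
{"name": "jog_arm", "arguments": {"increments": [{"translation":[0,0,0],"rotation":[0,0,0]},{"translation":[0,0,0],"rotation":[0,0,0]},{"translation":[0,0,0],"rotation":[0,0,0]},{"translation":[0,0,0],"rotation":[0,0,0]},{"translation":[0,0,0],"rotation":[0,0,0]},{"translation":[0,0,0],"rotation":[0,0,0]}], "hand": 0.015, "squeeze": 30}}

```text
time: 3.0
eef_pos: [432.2, 331.2, 13.6]
eef_rot: [0.114, 0.993, 0.0, 0.0]
wrist_force: [-1.7, -1.4, 6.3]
grip_width: 26.4
finger_force: 30.5
```

Gripped, with the width near 28 mm and 30 N on the pads. I'll lift and carry it to above the red chute.

Emit:
{"name": "jog_arm", "arguments": {"increments": [{"translation":[0,0,-0.03],"rotation":[0,0,0]},{"translation":[0,0,-0.05],"rotation":[0,0,0]},{"translation":[0,0,-0.05],"rotation":[0,0,0]},{"translation":[0,0,-0.05],"rotation":[0,0,0]},{"translation":[0,0,-0.05],"rotation":[0,0,0]},{"translation":[0,0,-0.02],"rotation":[0,0,0]},{"translation":[0,0,0],"rotation":[0,0,0]}]}}

```text
time: 3.88
eef_pos: [432.7, 331.6, 264.5]
eef_rot: [0.114, 0.993, 0.001, 0.001]
wrist_force: [0.2, -0.2, -0.7]
grip_width: 26.3
finger_force: 30.1
```

Emit:
{"name": "jog_arm", "arguments": {"increments": [{"translation":[-0.031,-0.0465,0],"rotation":[0,0,0]},{"translation":[-0.031,-0.0465,0],"rotation":[0,0,0]},{"translation":[-0.031,-0.0465,0],"rotation":[0,0,0]},{"translation":[-0.031,-0.0465,0],"rotation":[0,0,0]},{"translation":[-0.031,-0.0465,0],"rotation":[0,0,0]},{"translation":[-0.031,-0.0465,0],"rotation":[0,0,0]},{"translation":[-0.031,-0.0465,0],"rotation":[0,0,0]},{"translation":[-0.031,-0.0465,0],"rotation":[0,0,0]}]}}

```text
time: 4.88
eef_pos: [588.5, -89.1, 261.2]
eef_rot: [0.114, 0.993, -0.0, -0.001]
wrist_force: [1.4, 0.0, -0.3]
grip_width: 26.4
finger_force: 30.1
```

Emit:
{"name": "jog_arm", "arguments": {"increments": [{"translation":[0,0,0],"rotation":[0,0,-8]},{"translation":[0,0,0],"rotation":[0,0,-8]},{"translation":[0,0,0],"rotation":[0,0,0]}]}}

```text
time: 5.25
eef_pos: [588.1, -87.6, 261.4]
eef_rot: [-0.024, 1.0, 0.0, -0.001]
wrist_force: [0.1, 0.7, -1.5]
grip_width: 26.9
finger_force: 30.0
```

```bash
python3 - <<'E'
from h import *
v,u=np.mgrid[:400,:640]
s=monitor.get_state(); c=vision.calibration("wrist"); p,d=vision.snapshot("wrist"); np.savez("wrist3.npz",p=p,d=d,c=c); cv2.imwrite("pics/wrist3.png",p[:,:,::-1]); print(s["time"],s["eef_pos"],s["eef_rot"],s["grip_width"],s["finger_force"])
hsv=cv2.cvtColor(p,cv2.COLOR_RGB2HSV)
W=points(c,np.c_[u.ravel(),v.ravel()],d.ravel()).reshape(400,640,3)
k=(cv2.inRange(hsv,(0,120,40),(8,255,255))>0)&(abs(W[...,2]-12.5)<3); X=plane(c,np.c_[u[k],v[k]],12)[:,:2]
print("plate",cv2.minAreaRect(np.float32(X)),len(X))
m=(W[...,2]>25)&(W[...,2]<160)&(d>150)&(abs(W[...,1]+88)<70)&(W[...,0]<700); np.save("m3.npy",m)
P=W[m]; np.save("P3.npy",P); print(len(P),np.percentile(P,[0,50,100],axis=0).round(1))
E
```

```text
5.25 [588.06497765 -87.63824688 261.35134716] [-2.42582056e-02  9.99704617e-01  1.66557090e-04 -1.48001529e-03] 26.8557700424626 30.04455327987671
plate ((504.9999694824219, -90.12278747558594), (159.6543426513672, 62.58818817138672), 2.512418270111084) 5806
2882 [[ 431.5 -116.6   25. ]
 [ 477.9  -92.2   66.6]
 [ 565.7  -70.8  103.4]]
```

View pics/wrist3.png

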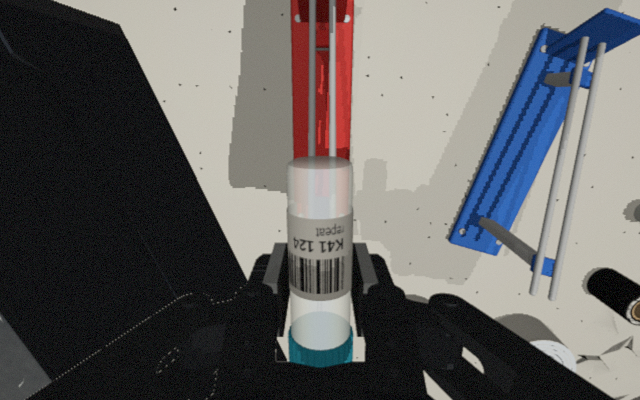

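The tube is held straight between the pads. The red rails run up the picture at (313–333, 0–155) and the stop is at the top (320,8). Now I'll fit the rails and the stop.

```bash
python3 - <<'E'
from h import *
v,u=np.mgrid[:400,:640]
for nm in ("wrist3","scene0"):
    z=np.load(nm+".npz",allow_pickle=True); p,d,c=z["p"],z["d"],z["c"].item(); hsv=cv2.cvtColor(p,cv2.COLOR_RGB2HSV)
    W=points(c,np.c_[u.ravel(),v.ravel()],d.ravel()).reshape(400,640,3)
    th=np.radians(2.7); a=np.array([np.cos(th),np.sin(th),0]); b=np.array([-a[1],a[0],0]); o=np.array([546,-90.15,0])
    S=(W-o)@a; L=(W-o)@b; Z=W[...,2]
    zl=Z-np.tan(np.radians(22))*S   # constant on rods
    box=(abs(L)<30)&(S>-130)&(S<160)&(Z>20)&(Z<150)&(d>150)
    g=box&(hsv[...,1]<70)&(abs(L)<14); h,e=np.histogram(zl[g],bins=np.arange(40,120,4)); print(nm,dict(zip(e.astype(int),h)))
    z0=e[h.argmax()]+2; r=g&(abs(zl-z0)<8)
    for sg in (1,-1):
        q=r&(L*sg>3)
        if q.sum()<20: continue
        k1=np.polyfit(S[q],L[q],1); k2=np.polyfit(S[q],Z[q],1); print("rod",sg,q.sum(),"S",S[q].min().round(),S[q].max().round(),"lat",k1,"elev",np.degrees(np.arctan(k2[0])),"z@0",k2[1],"zl hi",np.percentile(zl[q],[50,90]))
    st=box&(cv2.inRange(hsv,(0,120,30),(8,255,255))>0)&(S<-80)&(Z>30)
    if st.sum()>10: print("stop",st.sum(),"S",np.percentile(S[st],[2,50,98]),"L",np.percentile(L[st],[1,50,99]),"Z",np.percentile(Z[st],[2,50,98]), "fit S(Z)",np.polyfit(Z[st],S[st],1))
E
```

```text
wrist3 {np.int64(40): np.int64(0), np.int64(44): np.int64(0), np.int64(48): np.int64(12), np.int64(52): np.int64(2), np.int64(56): np.int64(8), np.int64(60): np.int64(6), np.int64(64): np.int64(0), np.int64(68): np.int64(0), np.int64(72): np.int64(0), np.int64(76): np.int64(0), np.int64(80): np.int64(0), np.int64(84): np.int64(2), np.int64(88): np.int64(88), np.int64(92): np.int64(1952), np.int64(96): np.int64(36), np.int64(100): np.int64(0), np.int64(104): np.int64(0), np.int64(108): np.int64(0), np.int64(112): np.int64(0)}
rod 1 1082 S -113.0 19.0 lat [-1.92846583e-03  1.07875434e+01] elev 22.0690548538268 z@0 94.05230995134289 zl hi [94.12450059 95.30855825]
rod -1 995 S -112.0 19.0 lat [-2.63275873e-03 -7.24485984e+00] elev 22.14873208154604 z@0 94.3034862952026 zl hi [94.2462599  95.41664506]
stop 377 S [-113.44357597 -109.84527464  -80.59894299] L [-20.36755929   2.13153836  24.22389125] Z [30.30939395 39.29657554 57.25152831] fit S(Z) [   1.18651474 -153.46921264]
scene0 {np.int64(40): np.int64(14), np.int64(44): np.int64(15), np.int64(48): np.int64(13), np.int64(52): np.int64
[... 181 characters left out ...]
4(80): np.int64(6), np.int64(84): np.int64(4), np.int64(88): np.int64(106), np.int64(92): np.int64(478), np.int64(96): np.int64(78), np.int64(100): np.int64(0), np.int64(104): np.int64(0), np.int64(108): np.int64(0), np.int64(112): np.int64(0)}
rod 1 326 S -107.0 111.0 lat [-3.15262380e-03  9.86661316e+00] elev 22.06525314508314 z@0 93.80876103250527 zl hi [93.88355994 96.18217493]
rod -1 339 S -112.0 110.0 lat [-4.02750211e-03 -8.15339217e+00] elev 22.076216740151608 z@0 93.86556051971574 zl hi [93.94370908 96.0680705 ]
stop 59 S [-129.80924412 -127.52726621  -80.77766531] L [-22.29175129  -1.05760633  22.06513072] Z [34.60850354 74.1689961  77.95896933] fit S(Z) [ -0.86228359 -58.98386406]
```

The rods fit at ±9 mm about L≈+1.4, 22.1° slope, spanning S -112 to +111. That matches the 240 mm from the stop to the rail end. The release centre (x=0.11) works out at about (577,-87.3,120). I'll pitch the tool by 22° first.

Emit:
{"name": "jog_arm", "arguments": {"increments": [{"translation":[0,0,0],"rotation":[0,-7.4,0]},{"translation":[0,0,0],"rotation":[0,-7.4,0]},{"translation":[0,0,0],"rotation":[0,-7.3,0]},{"translation":[0,0,0],"rotation":[0,0,0]},{"translation":[0,0,0],"rotation":[0,0,0]}]}}

```text
time: 5.92
eef_pos: [589.8, -87.3, 263.6]
eef_rot: [-0.024, 0.981, 0.005, 0.191]
wrist_force: [-0.6, 0.0, 0.6]
grip_width: 26.7
finger_force: 30.1
```

```bash
cat > g.py <<'E'
from h import *
import sys
th,sl=np.radians(2.55),np.radians(22)
ax=np.array([np.cos(th)*np.cos(sl),np.sin(th)*np.cos(sl),np.sin(sl)]); ay=np.array([-np.sin(th),np.cos(th),0]); az=np.cross(ax,ay)
rel=np.array([577.1,-87.3,120.1]); rest=rel-110*ax
def rpt(h=0):
    s=monitor.get_state(); R=Ro.from_quat(s["eef_rot"]).as_matrix(); tc=s["eef_pos"]-1*R[:,2]
    print("t",s["time"],"in chute frame mm",((tc-rest)@np.c_[ax,ay,az]).round(1),"x-angle deg",np.degrees(np.arccos(-R[:,0]@ax)).round(2),"ydot",(R[:,1]@ax).round(4),"tool delta to",h,(R.T@(rel+h*az-tc)).round(1))
    return s,R
E
python3 - <<'E'
from g import *
s,R=rpt(30); c=vision.calibration("wrist"); p,d=vision.snapshot("wrist"); np.savez("wrist4.npz",p=p,d=d,c=c)
v,u=np.mgrid[:400,:640]; W=points(c,np.c_[u.ravel(),v.ravel()],d.ravel()).reshape(400,640,3)
T=(W-s["eef_pos"])@R  # tool frame
m=(abs(T[...,1])<8)&(T[...,2]<5)&(T[...,2]>-25)&(d>60)&(abs(T[...,0])<70)
print("tube tool x",np.percentile(T[m][:,0],[1,99]).round(1)); 
for x in range(-50,60,10):
    q=T[m&(abs(T[...,0]-x)<4)]; print(x,len(q),np.percentile(q[:,2],3).round(1) if len(q) else "")
m2=(T[...,2]<5)&(T[...,2]>-25)&(d>60)&(abs(T[...,0]-32)<8)&(abs(T[...,1])<25); print("foot-side y",np.percentile(T[m2][:,1],[1,99]).round(1))
E
```

```text
t 5.925 in chute frame mm [175.5  -0.6 129.3] x-angle deg 0.26 ydot -0.0044 tool delta to 30 [65.6  0.7 99.3]
tube tool x [-35.5  48.9]
-50 0 
-40 47 -17.0
-30 682 -17.3
-20 619 -15.9
-10 653 -15.8
0 714 -16.0
10 749 -15.8
20 812 -15.7
30 863 -15.4
40 913 -15.0
50 695 -14.2
foot-side y [-13.4  12.1]
```

The hand-held tube agrees: its axis is about 1.5 mm behind the TCP, it is centred along x, and it is parallel to the rails within 0.3°. I'm moving to 30 mm above the rails.

Emit:
{"name": "jog_arm", "arguments": {"increments": [{"translation":[0.033,0.0007,0],"rotation":[0,0,0]},{"translation":[0.033,0,0.01],"rotation":[0,0,0]},{"translation":[0,0,0.04],"rotation":[0,0,0]},{"translation":[0,0,0.035],"rotation":[0,0,0]},{"translation":[0,0,0.014],"rotation":[0,0,0]},{"translation":[0,0,0],"rotation":[0,0,0]},{"translation":[0,0,0],"rotation":[0,0,0]}]}}

```text
time: 6.85
eef_pos: [565.7, -88.3, 147.9]
eef_rot: [-0.024, 0.981, 0.005, 0.192]
wrist_force: [0.1, -0.6, 0.8]
grip_width: 26.1
finger_force: 30.1
```

```bash
python3 - <<'E'
from g import *
s,R=rpt(0); print(s["wrist_force"],s["finger_force"])
p,d=vision.snapshot("scene"); cv2.imwrite("pics/scene5.png",cv2.resize(p[140:310,300:520,::-1],None,fx=3,fy=3,interpolation=cv2.INTER_CUBIC))
E
```

```text
t 6.85 in chute frame mm [109.8  -0.5  31. ] x-angle deg 0.34 ydot -0.005 tool delta to 0 [-0.1  0.4 31. ]
[ 0.14891413 -0.62204743  0.79283124] 30.09156882762909
```

View pics/scene5.png

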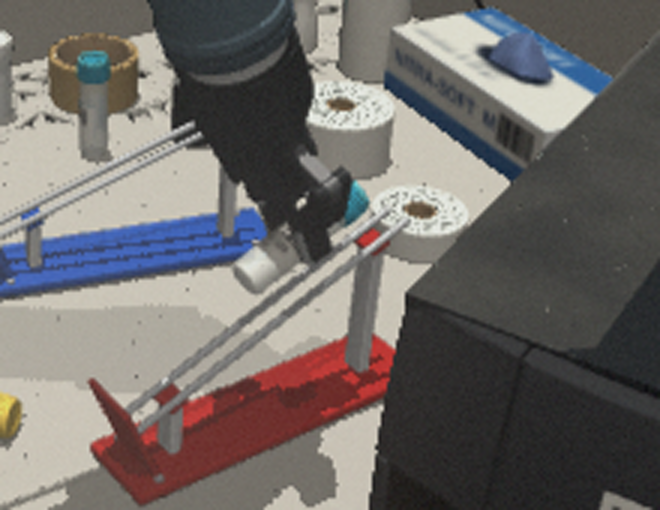

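The tube sits over the upper half of the rails, parallel to them, with the cap uphill. I'm lowering it now.

Emit:
{"name": "jog_arm", "arguments": {"increments": [{"translation":[0,0.0004,0.01],"rotation":[0,0,0]},{"translation":[0,0,0.01],"rotation":[0,0,0]},{"translation":[0,0,0.006],"rotation":[0,0,0]},{"translation":[0,0,0.002],"rotation":[0,0,0]},{"translation":[0,0,0],"rotation":[0,0,0]},{"translation":[0,0,0],"rotation":[0,0,0]}]}}

```text
time: 7.65
eef_pos: [575.6, -87.2, 120.7]
eef_rot: [-0.024, 0.981, 0.005, 0.192]
wrist_force: [0.8, 0.6, -0.1]
grip_width: 26.4
finger_force: 30.1
```

Emit:
{"name": "jog_arm", "arguments": {"increments": [{"translation":[0,0,0.001],"rotation":[0,0,0]},{"translation":[0,0,0],"rotation":[0,0,0]},{"translation":[0,0,0],"rotation":[0,0,0]}]}}

```text
time: 8.02
eef_pos: [576.0, -87.1, 119.9]
eef_rot: [-0.025, 0.981, 0.005, 0.192]
wrist_force: [-0.5, 0.5, 0.0]
grip_width: 26.7
finger_force: 30.1
```

Emit:
{"name": "jog_arm", "arguments": {"increments": [{"translation":[0,0,0.001],"rotation":[0,0,0]},{"translation":[0,0,0],"rotation":[0,0,0]},{"translation":[0,0,0],"rotation":[0,0,0]}]}}

```text
time: 8.4
eef_pos: [576.3, -87.1, 119.0]
eef_rot: [-0.025, 0.981, 0.005, 0.192]
wrist_force: [-0.5, 0.8, 0.5]
grip_width: 26.6
finger_force: 30.1
```

```bash
python3 - <<'E'
from g import *
s,R=rpt(0); print(s["wrist_force"]@np.c_[ax,ay,az],s["finger_force"])
E
```

```text
t 8.4 in chute frame mm [108.9   0.2   0.2] x-angle deg 0.31 ydot -0.0051 tool delta to 0 [-1.1 -0.2  0.2]
[-0.27252034  0.80589621  0.64854588] 30.103254318237305
```

No contact yet, so I'll keep going in 1 mm steps.

Emit:
{"name": "jog_arm", "arguments": {"increments": [{"translation":[0,0,0.001],"rotation":[0,0,0]},{"translation":[0,0,0],"rotation":[0,0,0]},{"translation":[0,0,0],"rotation":[0,0,0]}]}}

```text
time: 8.78
eef_pos: [576.6, -86.8, 118.5]
eef_rot: [-0.024, 0.981, 0.005, 0.192]
wrist_force: [-4.5, 0.4, 8.7]
grip_width: 26.5
finger_force: 31.0
```

Emit:
{"name": "jog_arm", "arguments": {"increments": [{"translation":[0,0,0.0005],"rotation":[0,0,0]},{"translation":[0,0,0],"rotation":[0,0,0]},{"translation":[0,0,0],"rotation":[0,0,0]}]}}

```text
time: 9.15
eef_pos: [576.6, -86.8, 118.4]
eef_rot: [-0.024, 0.981, 0.005, 0.192]
wrist_force: [-9.0, 2.4, 13.6]
grip_width: 26.6
finger_force: 31.6
```

It has seated: about 16 N square to the rails. I'll ease off 0.5 mm, then open.

Emit:
{"name": "jog_arm", "arguments": {"increments": [{"translation":[0,0,-0.0005],"rotation":[0,0,0]},{"translation":[0,0,0],"rotation":[0,0,0]}]}}

```text
time: 9.4
eef_pos: [576.6, -86.8, 118.5]
eef_rot: [-0.024, 0.981, 0.005, 0.192]
wrist_force: [-5.0, 0.7, 8.3]
grip_width: 26.6
finger_force: 30.9
```

Emit:
{"name": "jog_arm", "arguments": {"increments": [{"translation":[0,0,0],"rotation":[0,0,0]},{"translation":[0,0,0],"rotation":[0,0,0]},{"translation":[0,0,0],"rotation":[0,0,0]},{"translation":[0,0,0],"rotation":[0,0,0]},{"translation":[0,0,0],"rotation":[0,0,0]},{"translation":[0,0,0],"rotation":[0,0,0]},{"translation":[0,0,0],"rotation":[0,0,0]},{"translation":[0,0,0],"rotation":[0,0,0]}], "hand": 0.07}}

```text
time: 10.4
eef_pos: [576.7, -87.1, 118.0]
eef_rot: [-0.025, 0.981, 0.005, 0.192]
wrist_force: [-0.5, 0.3, 0.1]
grip_width: 69.8
finger_force: 0.0
```

```bash
python3 - <<'E'
from g import *
s,R=rpt(0); print(s["wrist_force"],s["grip_width"])
p,d=vision.snapshot("scene"); cv2.imwrite("pics/scene6.png",cv2.resize(p[140:310,300:520,::-1],None,fx=3,fy=3,interpolation=cv2.INTER_CUBIC))
E
```

```text
t 10.4 in chute frame mm [108.9   0.2  -0.8] x-angle deg 0.31 ydot -0.0051 tool delta to 0 [-1.1 -0.2 -0.8]
[-0.51185666  0.29890502  0.08586546] 69.76843992871949
```

View pics/scene6.png

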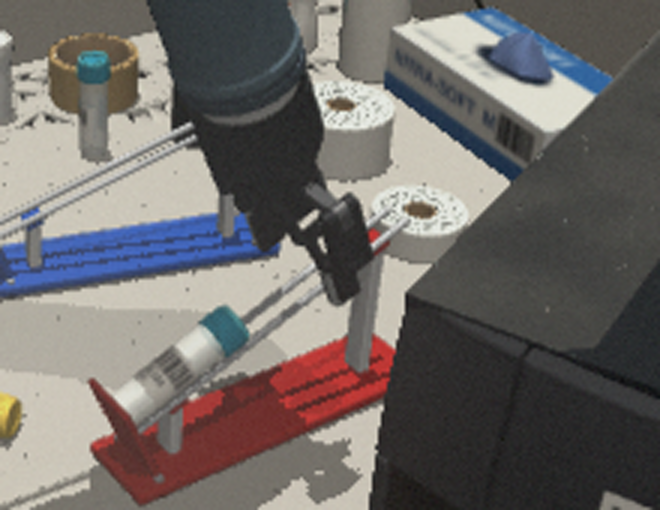

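The tube slid down by itself: its foot is at the stop (crop (130,410)) and the cap is uphill (225,330). I'll retreat square to the rails, check its position and hand in.

Emit:
{"name": "jog_arm", "arguments": {"increments": [{"translation":[0,0,-0.02],"rotation":[0,0,0]},{"translation":[0,0,-0.03],"rotation":[0,0,0]},{"translation":[0,0,-0.04],"rotation":[0,0,0]},{"translation":[0,0,-0.03],"rotation":[0,0,0]},{"translation":[0,0,0],"rotation":[0,0,0]},{"translation":[0,0,0],"rotation":[0,0,0]}]}}

```text
time: 11.2
eef_pos: [531.5, -89.0, 228.7]
eef_rot: [-0.025, 0.981, 0.005, 0.191]
wrist_force: [0.3, -0.0, -0.4]
grip_width: 70.0
finger_force: 0.0
```

```bash
python3 - <<'E'
from g import *
v,u=np.mgrid[:400,:640]
for n in ("scene","wrist"):
    c=vision.calibration(n); p,d=vision.snapshot(n); W=points(c,np.c_[u.ravel(),v.ravel()],d.ravel()).reshape(400,640,3)
    C=(W-rest)@np.c_[ax,ay,az]; m=(abs(C[...,1])<17)&(C[...,2]>-3)&(C[...,2]<19)&(C[...,0]>-48)&(C[...,0]<120)
    q=C[m]; print(n,len(q),np.percentile(q,[1,50,99],axis=0).round(1).tolist())
    t=m&(cv2.inRange(cv2.cvtColor(p,cv2.COLOR_RGB2HSV),(85,90,40),(100,255,255))>0); print("cap",t.sum(),np.percentile(C[t],[2,50,98],axis=0).round(1).tolist() if t.any() else "")
    if n=="scene":
        t=cv2.inRange(cv2.cvtColor(p,cv2.COLOR_RGB2HSV),(85,90,60),(100,255,255)); t[:,:310]=0;t[:,350:]=0;t[200:]=0
        print("standing cap",np.percentile(W[t>0],[2,98],axis=0).round())
print(monitor.get_state()["time"])
E
```

```text
scene 638 [[-46.9, -14.6, -2.5], [-0.3, -7.5, 11.1], [46.1, 9.2, 16.4]]
cap 126 [[27.1, -14.7, -1.0], [35.1, -8.6, 12.1], [44.8, 6.6, 17.3]]
standing cap [[617. 290.  81.]
 [643. 318. 102.]]
wrist 4575 [[-20.6, -13.7, 2.6], [11.1, -0.0, 12.5], [45.5, 13.6, 16.3]]
cap 1277 [[26.2, -13.0, 6.2], [35.2, 0.5, 13.8], [45.4, 13.6, 16.5]]
11.3
```

The cap spans about x 26–46 mm in the chute frame, so the tube's centre is within about 3 mm of the resting point. The standing tube has not moved.

```bash
python3 -c "
from plant import ctrl
print(ctrl.finish_job())"
```

```text
the job is handed in; nothing more can be done
None
```

The capped tube lies in the red chute, cap uphill with its foot at the red stop: I let go on the upper half of the rails, it slid down by itself, the standing tube did not move, and the job was handed in at 11.3 s (the hand-in returned no verdict).

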